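Push the crate of glass rods into the fence corner

TASK

The plywood crate of glass rods is heavy and narrow. Push it across the bench, from outside and low down near its foot so that it slides upright and does not tip, into the inside corner of the dark wooden fence: it must stand square with its back against the far rail and its right side against the right rail. Do not grip, lift or carry it, leave the other things on the bench alone, and take the hand clear when done.

Things in the scene. Friction and masses are not known exactly. Their poses are not given: they have to be found in the camera images.
- crate: plywood crate, 80 (its x) x 110 (its y) x 120 mm tall, 0.9 kg, rubber feet; glass rods stand in it up to 235 mm, within its outline. Origin: centre of its underside, on the bench (z = 0). x points away from the robot (within 0.35 rad at the start), y to the left, z up. Pushed within 30 mm of the bench it slides, at 5 to 10 N; pushed above 40 mm it may tip. Starts left of the fence, free bench between
- fence: L-shaped fence fixed to the bench, two dark wooden rails 18 mm thick, 30 mm tall. Origin: inside corner of the inner faces, at bench height. x points along the right rail away from the robot (within 0.15 rad), y left. Far rail's inner face: x = 0, y 0 to 100 mm; right rail's: y = 0, x 0 to -100 mm. Home, the crate's centre is at x -40, y +55 mm here, axes parallel
- tin: red hinged tin, 83 x 120 x 54 mm; loose on the bench, to be left alone. Origin: centre of its underside
- wood_paddle: flat wooden paddle, 52 x 168 x 10 mm; loose on the bench, to be left alone. Origin: centre of its underside
- stamp: bead stamp with turned wooden handle, standing, 39 mm across and 134 mm tall; loose on the bench, to be left alone. Origin: centre of its underside
- hammer: small hammer lying, 53 x 138 x 17 mm; loose on the bench, to be left alone. Origin: centre of its underside
- block: black graphite block, 52 x 82 x 11 mm; loose on the bench, to be left alone. Origin: centre of its underside
- cork_rest: cork block, 30 x 60 x 24 mm; loose on the bench, to be left alone. Origin: centre of its underside

How it is judged (in metres and radians):
At the end, for the whole second after the job is handed in: the crate stands upright on the bench and at rest in the corner, its centre within 8 mm of touching each rail and square to the fence within 0.06 rad, and no other thing has been moved by more than 20 mm (x of crate in the frame of fence between -0.048 and -0.036 m and y of crate in the frame of fence between 0.051 and 0.063 m and angle between the x axis of crate and the x axis of fence, either way round below 0.06 rad and angle between crate's own z axis and vertical below 0.04 rad and height (world z) of crate below 0.006 m and linear speed of crate below 0.01 m/s and distance of each of tin, wood_paddle, stamp, hammer, block, cork_rest from where it was at the start of the episode below 0.02 m).
It fails at once if the crate tips (more than about 9 degrees) (angle between crate's own z axis and vertical above 0.15 rad).
It fails at once if the crate is lifted off the bench (height (world z) of crate above 0.015 m).
It fails at once if the crate is taken by its rim or its rods instead of being pushed from outside (contact force between the fingers and crate above 1 N and x of the grasp point in the frame of crate between -0.04 and 0.04 m and y of the grasp point in the frame of crate between -0.055 and 0.055 m).
It fails at once if the crate is pushed high (grasp point more than 100 mm above the bench) (contact force between the fingers and crate above 1 N and height (world z) of the grasp point above 0.1 m).
It fails at once if another thing on the bench is moved by more than 20 mm (distance of any of tin, wood_paddle, stamp, hammer, block, cork_rest from where it was at the start of the episode above 0.02 m).
It also fails if it takes over 72 s, if anything falls off the work surface, if the arm or the gripper's body presses on something with over 40 N, if the wrist force passes 120 N, or if a joint passes its speed limit or range.

ROBOT

A 6-joint arm with a two-finger parallel gripper is mounted at the origin on a cart in front of the work surface, level with it; the furniture and walls round the work are solid. World frame = base frame: x ahead of the robot, y to its left, z up, the work surface at z = 0. Lengths are in mm, angles in rad, forces in N, time in s.
With the tool pointing down it reaches from about 300 to 750 mm from the base axis. Payload 8.5 kg.
Tool frame: the origin (TCP) lies at the very end of the fingers, on their centre line; the grasp point (between the pads) lies 19 mm behind it; z points along the fingers, y is the direction in which the jaws open and shut (so a half turn about z gives the same grasp; the last joint's range is limited). The gripper opens to 85 mm and grips with 20 to 120 N. Pads are 22 mm wide; open, the fingers measure 114 mm over their backs; the gripper's body (76 mm by 85 mm) begins 54 mm behind the grasp point. The pads swing forward as they close: fully open they stand 13 mm farther back than shut.
Start: joints at [-1.545, 0.381, 1.297, -0, 1.464, -0.215], TCP at [131.159, -534.114, 231.322] pointing down, gripper open.
Joint ranges: [-3.11, 3.11], [-0.89, 2.33], [0.22, 2.48], [-1.42, 4.56], [0.17, 2.85], [-2.88, 2.88]. Speed limits (rad/s): [2.39, 2.39, 3.14, 3.14, 3.14, 3.14].

INTERFACE

Orientations are given as [roll, pitch, yaw] about the fixed x, y, z axes, in that order (R = Rz(yaw) Ry(pitch) Rx(roll)).
In Python, from workcell import r gives the robot as it stands.
- The arm moves only by the tool arm_command, never from a script. Its argument "rows" is a list of rows, each a list of 6 numbers: the shift along the world's x, y, z in units of 1 m (1.0 is 1 m), then the turn, a rotation vector about the world's x, y, z in units of 180 degrees (1.0 is 180 degrees). In form: [[tx, ty, tz, wx, wy, wz], ...]. A call has 1 to 12 rows; each row is the pose to reach, as a shift and turn from the pose commanded when the call began, turning the shorter way round; what a row does not reach only later rows make up. A row lasts 1/10 s, in which the tool goes at most 50 mm and 8.59 degrees, less where a joint would pass 70% of its speed; a pose out of reach is approached as far as the arm can. A call with a number of a shift or a turn outside -1 to 1 is refused whole. A call with a gripper value outside its range is refused whole. "jaw" is the gripper's target within -1 to 1 (shut at 1, half-way at 0, fully open at -1), set as the call begins (left out, the last holds). The fingers move at their own pace and stop on an object; "squeeze" is the grip in N (left out, the last holds). Time passes only in rows, so rows that repeat a pose let the fingers close. It gives the time, the measured TCP pose, the force and the opening at its end, in the units of the state.
- r.state(): the state, without advancing time (a new reading comes with each control period).
- r.get_image(name): name is "scene" or "top"; returns a dict with "img" (480x640x3 uint8, red, green, blue), "z_map" (480x640 float32, mm along the optical axis (not along the pixel's ray), 0 where there is no reading), "mtx" (3x3 intrinsics, pixels), "dist" ([k1, k2, p1, p2, k3] as OpenCV has them; the pictures are not rectified), "position" and "rotation" of the camera in the world. Camera axes: x right, y up, looking along -z (the intrinsics and any distortion apply to the point x, -y, -z); pixel columns grow to the right and rows downward; lengths in mm; the calibration is good to about 2 mm. A picture is of the moment at which its call begins.
- r.sign_off(): hands the job in, once; it reports no verdict.
The state is a dict: "t": time; "joint_pos": joint angles; "dq": joint speeds; "joint_torque": joint torques, N m; "position": TCP position; "tool_rot": TCP orientation; "force": force on the tool from outside, world axes, zero at the start; "ft_torque": the same for the moment, N m; "opening": finger opening in mm.
Only numpy, scipy, OpenCV 4.12 (cv2) and the standard library are available. Lean on these libraries where they do the work, as an engineer would, in place of code of your own. Each camera call takes 0.05 s, during which the arm holds its last target.

## Working session

There is one attempt and no reset: what is moved stays moved. The work goes in short steps, Python scripts to look and compute and a tool call to move; the robot and the scene stay as the last step left them, time stands still between calls to the robot, and variables do not carry over. Pictures are saved under pics/ and viewed, and the job is handed in when it is done.

Besides the shell and the picture viewer there is one more tool, called after "Emit:" as name(argument=value, ...), one argument or row to a line, values as JSON. arm_command: Moves the arm, as the interface text tells. Its arguments: {"type":"object","properties":{"rows":{"type":"array"},"jaw":{"type":"number"},"squeeze":{"type":"number"}},"required":["rows"]}

```bash
ls; mkdir -p pics; python3 - <<'E'
from workcell import r
import cv2,numpy as np,pickle
for n in ("scene","top"):
    d=r.get_image(n); cv2.imwrite(f"pics/{n}0.png",d["img"][:,:,::-1]); pickle.dump(d,open(f"{n}0.pkl","wb"))
    print(n,d["mtx"],d["dist"],d["position"],d["rotation"])
print(r.state())
E
```

```text
pics
scene [[462.36451771   0.         316.80187705]
 [  0.         462.36451771 245.37616111]
 [  0.           0.           1.        ]] [-0.05356388  0.          0.          0.          0.        ] [748.24726562 427.19415333 721.14143443] [ 0.64927751 -0.01169117  2.80464261]
top [[498.53558342   0.         320.53296095]
 [  0.         498.53558342 244.28315811]
 [  0.           0.           1.        ]] [-0.07108395  0.          0.          0.          0.        ] [ 380.27782552  -66.14737946 1241.92382744] [ 0.15389762 -0.00162447 -1.5988138 ]
{'t': 0.1, 'joint_pos': array([-1.54528201e+00,  3.81104007e-01,  1.29814290e+00,  5.90328086e-06,
        1.46359917e+00, -2.15313895e-01]), 'dq': array([-0.00096733, -0.00094685, -0.00312327,  0.00054063, -0.00026481,
       -0.00018846]), 'joint_torque': array([ 5.92180935e-03, -4.49216723e+01, -2.31652629e+01, -1.21640323e-04,
        3.67044806e-03,  4.43202893e-06]), 'position': array([ 131.16398441, -533.86725558,  230.80092684]), 'tool_rot': array([-3.14036943e+00, -2.73531464e-04,  2.40827413e-01]), 'force': array([ 0.19044834,  0.7889203 , -0.12485634]), 'ft_torque': array([0.02718361, 0.03847599, 0.05246382]), 'opening': 85.14611336332406}
```

View pics/scene0.png

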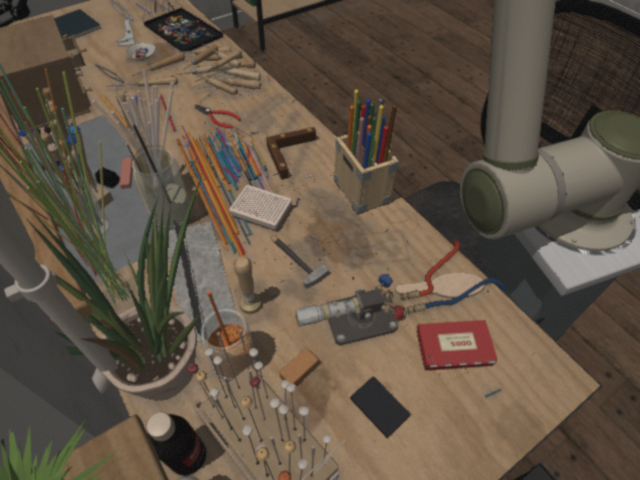

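View pics/top0.png

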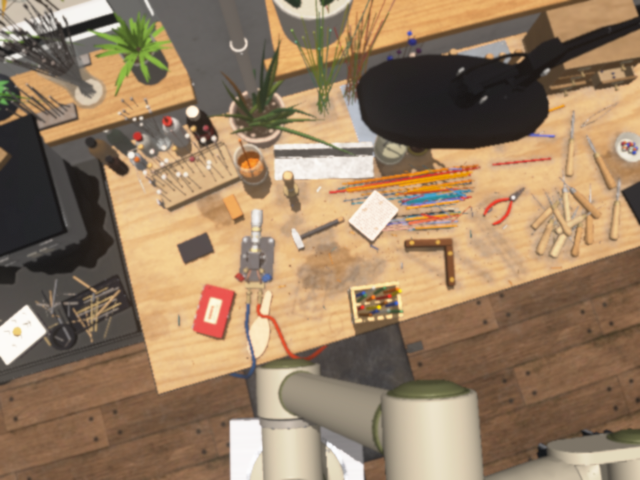

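Top view: crate with coloured rods at about (376,303), fence corner about (448,243) with arms running to (405,243) and (451,287). In the scene view the crate is at (365,175), the fence at (285,150). Next I'll measure.

```bash
cat > h.py <<'E'
import numpy as np,cv2,pickle
from scipy.spatial.transform import Rotation as Ro
def Rc(d): return Ro.from_euler('xyz',d["rotation"]).as_matrix()
def rays(d,uv):
    p=cv2.undistortPoints(np.asarray(uv,float).reshape(-1,1,2),d["mtx"],d["dist"]).reshape(-1,2)
    return np.c_[p[:,0],-p[:,1],-np.ones(len(p))]@Rc(d).T
def plane(d,uv,z=0):
    v=rays(d,uv); c=np.array(d["position"]); s=(z-c[2])/v[:,2]; return c+v*s[:,None]
def cloud(d):
    vv,uu=np.mgrid[0:480,0:640]; v=rays(d,np.c_[uu.ravel(),vv.ravel()])
    z=d["z_map"].ravel(); P=np.array(d["position"])+v*z[:,None]; P[z<=0]=np.nan
    return P.reshape(480,640,3)
def proj(d,P):
    q=(np.asarray(P,float).reshape(-1,3)-d["position"])@Rc(d); q=q*[1,-1,-1]
    return cv2.projectPoints(q,np.zeros(3),np.zeros(3),d["mtx"],d["dist"])[0].reshape(-1,2)
E
python3 - <<'E'
from h import *
for n in ("top","scene"):
    d=pickle.load(open(n+"0.pkl","rb")); C=cloud(d)
    pts={"top":[(376,303),(450,243),(405,243),(451,287),(320,270),(213,312),(290,190),(300,235)],"scene":[(285,150),(368,160),(340,240),(455,345),(245,290)]}[n]
    for u,v in pts: print(n,u,v,C[v,u].round(0),plane(d,[(u,v)],0)[0].round(0))
    im=d["img"][:,:,::-1]
    cr=im[220:340,330:480] if n=="top" else im[70:230,240:420]
    cv2.imwrite(f"pics/{n}0c.png",cv2.resize(cr,None,fx=4.4 if n=="scene" else 5,fy=4.4 if n=="scene" else 5,interpolation=cv2.INTER_CUBIC)[:600,:800])
    # height map
    Z=C[:,:,2]; m=np.isfinite(Z); H=np.clip(Z,-50,250); H=((H+50)/300*255); H[~m]=0
    cv2.imwrite(f"pics/{n}0h.png",cv2.applyColorMap(H.astype(np.uint8),cv2.COLORMAP_JET))
E
```

```text
top 376 303 [ 418. -195.  104.] [ 422. -207.    0.]
top 450 243 [ 563. -395.   25.] [ 567. -402.    0.]
top 405 243 [ 566. -283.   25.] [ 570. -287.    0.]
top 451 287 [ 456. -397.    0.] [ 456. -397.    0.]
top 320 270 [508. -70.  -0.] [508. -70.   0.]
top 213 312 [410. 192.  28.] [410. 198.   0.]
top 290 190 [706.  -1.  36.] [716.   1.   0.]
top 300 235 [597. -23.   6.] [598. -22.   0.]
scene 285 150 [ 538. -371.    2.] [ 537. -373.    0.]
scene 368 160 [ 433. -158.  125.] [ 367. -280.    0.]
scene 340 240 [512. -83.   3.] [511. -84.   0.]
scene 455 345 [420. 199.  28.] [407. 190.   0.]
scene 245 290 [720.  11.  69.] [717. -32.   0.]
```

View pics/top0c.png

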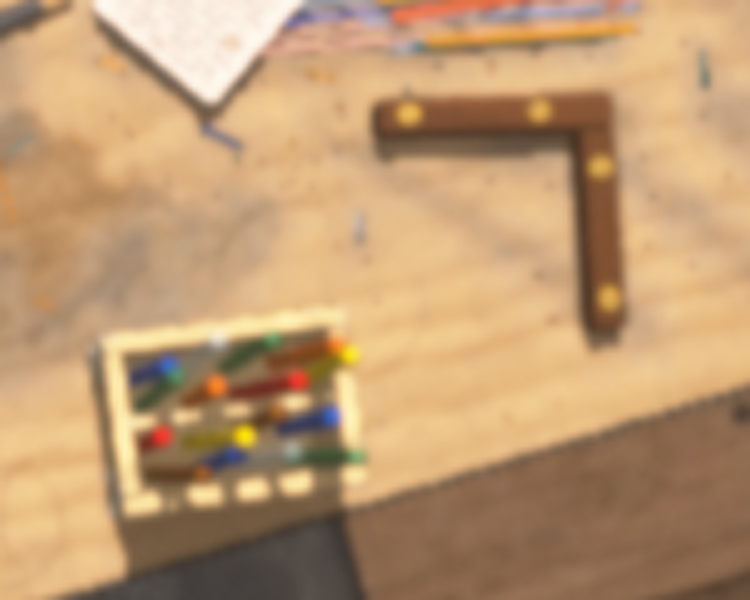

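View pics/scene0c.png

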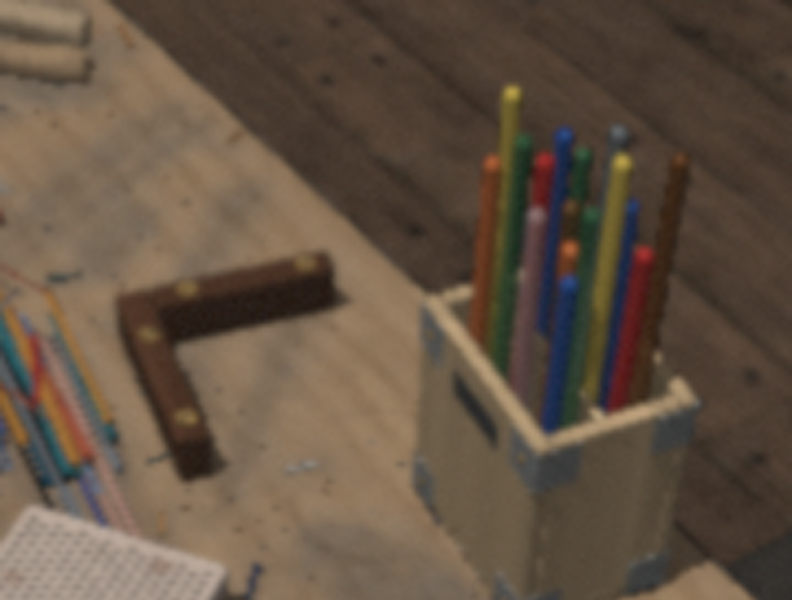

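```bash
python3 - <<'E'
from h import *
for n in ("top","scene"):
    d=pickle.load(open(n+"0.pkl","rb")); C=cloud(d); X,Y,Z=C[...,0],C[...,1],C[...,2]
    def rect(m,lbl):
        P=C[m][:,:2].astype(np.float32); 
        print(n,lbl,len(P),cv2.minAreaRect(P), "pct x",np.percentile(P[:,0],[1,50,99]).round(0),"y",np.percentile(P[:,1],[1,50,99]).round(0))
    box=(X>330)&(X<500)&(Y>-290)&(Y<-110)
    rect(box&(Z>20)&(Z<113),"crate side"); rect(box&(Z>112)&(Z<128),"rim"); 
    img=d["img"].astype(int); br=img.sum(2)<300
    f=(X>420)&(X<620)&(Y>-450)&(Y<-250)&(Z>8)&(Z<45)
    rect(f,"fence"); 
    rect(f&(Z>25)&(X>545),"far"); rect(f&(Z>25)&(X<540),"right")
    print("fence z pct",np.percentile(Z[f],[5,50,95]))
    # cells with tall things
    m=((Z>4)&(X>250)&(X<800)&(Y>-450)&(Y<300)).astype(np.uint8)
    k,l,s,c=cv2.connectedComponentsWithStats(m)
    for i in range(1,k):
        if s[i,4]>40: P=C[l==i]; print(i,s[i,4],P.min(0).round(),P.max(0).round())
E
```

```text
top crate side 466 ((419.0525207519531, -191.60018920898438), (80.64368438720703, 105.57878875732422), 4.997311115264893) pct x [378. 422. 456.] y [-244. -182. -137.]
top rim 635 ((420.218994140625, -195.01620483398438), (81.24050903320312, 112.44248962402344), 5.465329647064209) pct x [377. 418. 463.] y [-251. -189. -138.]
top fence 1052 ((545.6903076171875, -324.40777587890625), (164.70269775390625, 162.446044921875), 83.25161743164062) pct x [459. 562. 620.] y [-403. -370. -263.]
top far 490 ((584.3789672851562, -347.8145751953125), (126.72887420654297, 69.05206298828125), 82.67057037353516) pct x [547. 568. 619.] y [-407. -345. -284.]
top right 256 ((498.2234191894531, -389.5796813964844), (19.514339447021484, 83.10050964355469), 89.86454772949219) pct x [459. 498. 540.] y [-399. -389. -380.]
fence z pct [10.80406218 28.97092083 33.95750943]
1 17498 [ 580. -450.    4.] [ 800. -115.  752.]
5 4129 [669.  54.   4.] [800. 300. 244.]
7 166 [ 744. -155.  158.] [800. -37. 181.]
24 64 [767. -96.   4.] [800. -58.   9.]
26 372 [ 741. -218.    4.] [800. -94. 178.]
39 45 [757. -65.   4.] [79
[... 1299 characters left out ...]
51416647 28.04555957 32.54419522]
1 10912 [ 250. -132.   61.] [304.  79. 440.]
2 492 [ 776. -395.  124.] [ 800. -314.  251.]
3 8910 [ 576. -450.    4.] [800.  20. 251.]
4 5351 [ 376. -246.    4.] [ 467. -133.  235.]
11 1006 [ 460. -434.    4.] [ 577. -278.   34.]
64 63 [ 743. -212.    4.] [ 764. -179.    8.]
71 47 [ 761. -210.    4.] [ 783. -176.    7.]
90 626 [ 562. -131.    4.] [643.   2.  21.]
98 73 [ 774. -178.    4.] [ 800. -132.    8.]
109 6258 [267.  -2.   4.] [655. 137.  71.]
234 10949 [641. -40.   4.] [800. 300. 243.]
283 42 [784. 115. 188.] [800. 122. 223.]
297 3350 [347. 143.   4.] [479. 246.  54.]
337 1848 [536. 197.   4.] [611. 291.  16.]
385 85 [784. 256.   5.] [800. 289.  53.]
```

```bash
cat > fit.py <<'E'
from h import *
from scipy.optimize import minimize
S=8
def render(d,boxes,pose,roi):
    u0,v0,u1,v1=roi; x,y,a=pose; c,s=np.cos(a),np.sin(a)
    m=np.zeros(((v1-v0)*S,(u1-u0)*S),np.uint8)
    for (xa,xb,ya,yb,za,zb) in boxes:
        P=np.array([[X,Y,Z] for X in(xa,xb) for Y in(ya,yb) for Z in(za,zb)],float)
        W=np.c_[x+c*P[:,0]-s*P[:,1],y+s*P[:,0]+c*P[:,1],P[:,2]]
        q=(proj(d,W)-[u0,v0]+.5)*S
        cv2.fillConvexPoly(m,cv2.convexHull(q.round().astype(np.int32)),255)
    return cv2.resize(m,((u1-u0),(v1-v0)),interpolation=cv2.INTER_AREA)/255.
FENCE=[(0,18,-18,100,0,30),(-100,18,-18,0,0,30)]
CRATE=[(-40,40,-55,55,0,120)]
def fit(items,boxes,p0):
    # items: (d,soft mask roi, roi)
    f=lambda p:sum(np.abs(render(d,boxes,(p[0],p[1],p[2]/100),roi)-m).sum() for d,m,roi in items)
    best=None
    for k in range(4):
        r_=minimize(f,p0,method='Nelder-Mead',options=dict(initial_simplex=np.array(p0)+np.array([[0,0,0],[6,0,0],[0,6,0],[0,0,5]])*(1 if k%2==0 else -1)))
        p0=r_.x
    return p0,r_.fun,[m.sum() for _,m,_ in items]
E
python3 - <<'E'
from fit import *
T=pickle.load(open("top0.pkl","rb")); Sn=pickle.load(open("scene0.pkl","rb"))
rT=(395,230,470,300); rS=(255,115,330,185)
def soft(d,roi):
    im=d["img"][roi[1]:roi[3],roi[0]:roi[2]].astype(float)
    v=im.sum(2); lo=np.percentile(v,4); hi=np.median(v); thr=(lo+hi)/2
    m=np.clip((hi*.9-v)/(hi*.9-lo*1.15),0,1)
    sm=np.clip((m-.5)*2+.5,0,1)
    b=(sm>.3).astype(np.uint8); k,l,s,c=cv2.connectedComponentsWithStats(b); i=1+np.argmax(s[1:,4]); sm[l!=i]=0
    return sm
items=[(T,soft(T,rT),rT),(Sn,soft(Sn,rS),rS)]
for i in (items,items[:1],items[1:]):
    print(fit(i,FENCE,[557,-380,2.]))
p=fit(items,FENCE,[557,-380,2.])[0]
out=[]
for d,m,roi in items:
    R=render(d,FENCE,(p[0],p[1],p[2]/100),roi)
    im=d["img"][roi[1]:roi[3],roi[0]:roi[2],::-1]; 
    out.append(cv2.resize(np.hstack([im,np.dstack([m*255,R*0,R*255]).astype(np.uint8)]),None,fx=4,fy=4,interpolation=cv2.INTER_NEAREST))
cv2.imwrite("pics/ffit.png",np.vstack(out))
E
```

```text
(array([ 5.55553669e+02, -3.80934195e+02,  4.06486419e-01]), np.float64(493.308735379702), [np.float64(829.9757703641723), np.float64(855.9331310999736)])
(array([ 552.66461991, -380.89060624,    2.37927161]), np.float64(210.8466243935636), [np.float64(829.9757703641723)])
(array([ 555.93388932, -381.80943835,   -0.63432079]), np.float64(261.4804624989009), [np.float64(855.9331310999736)])
```

View pics/ffit.png

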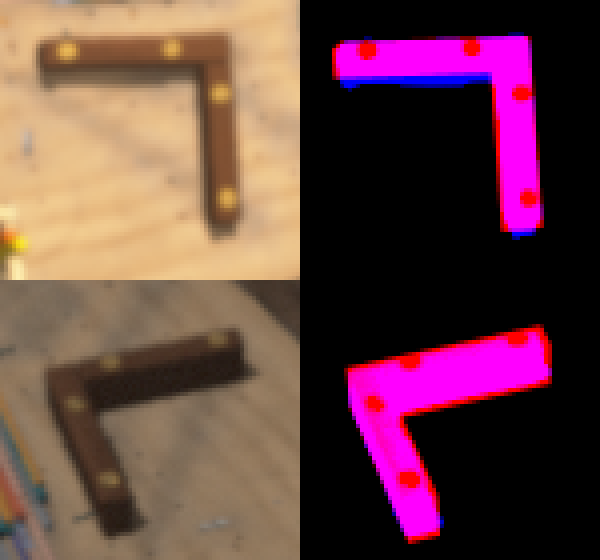

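Fence corner is about (555, -381) with yaw about 0.01. The crate is about (421, -193) with yaw about 0.09, so home is roughly (515, -326). The bench edge slopes across in front, so I'll push +x first, then -y, then seat it with a final +x push. I'll use half-open fingers tilted about 40° so that only the low fingertips touch.

```bash
cat >> h.py <<'E'
def rel(target):  # target rotation (Rotation) -> rotvec/pi from measured tool_rot
    from workcell import r
    s=r.state(); R0=Ro.from_euler('xyz',s["tool_rot"])
    return ((target*R0.inv()).as_rotvec()/np.pi).round(4), s["position"].round(1), s["force"].round(1), round(s["t"],2), round(s["opening"],1)
DOWN=Ro.from_euler('xyz',[np.pi,0,0])
def TX(t=40,yaw=0): return Ro.from_euler('z',yaw)*Ro.from_euler('y',-t,degrees=True)*DOWN
def TY(t=40,yaw=0): # push towards -y
    return Ro.from_euler('z',yaw)*Ro.from_euler('x',-t,degrees=True)*Ro.from_euler('z',np.pi/2)*DOWN
E
python3 -c "
from h import *
print(rel(TX()),TX().as_matrix()[:,2],TY().as_matrix().round(2))
T=pickle.load(open('top0.pkl','rb')); print(plane(T,[(355,335),(402,320),(480,297)]).round())
"
```

```text
(array([ 0.0264, -0.2211, -0.0737]), array([ 131.2, -533.9,  230.8]), array([ 0.2,  0.8, -0.1]), 0.1, 85.1) [ 6.42787610e-01 -1.22464680e-16 -7.66044443e-01] [[ 0.    1.    0.  ]
 [ 0.77 -0.   -0.64]
 [-0.64  0.   -0.77]]
[[ 345. -152.    0.]
 [ 378. -270.    0.]
 [ 428. -469.    0.]]
```

Emit:
arm_command(
  rows=[
    [0.194, 0.339, -0.03, 0.026, -0.221, -0.074],
    [0.194, 0.339, -0.03, 0.026, -0.221, -0.074],
    [0.194, 0.339, -0.03, 0.026, -0.221, -0.074],
    [0.194, 0.339, -0.03, 0.026, -0.221, -0.074],
    [0.194, 0.339, -0.03, 0.026, -0.221, -0.074],
    [0.194, 0.339, -0.03, 0.026, -0.221, -0.074],
    [0.194, 0.339, -0.03, 0.026, -0.221, -0.074],
    [0.194, 0.339, -0.03, 0.026, -0.221, -0.074],
    [0.194, 0.339, -0.03, 0.026, -0.221, -0.074],
    [0.194, 0.339, -0.03, 0.026, -0.221, -0.074],
    [0.194, 0.339, -0.03, 0.026, -0.221, -0.074],
    [0.194, 0.339, -0.03, 0.026, -0.221, -0.074],
  ],
  jaw=0,
)

```text
t: 1.3
position: [324.9, -196.4, 201.4]
tool_rot: [3.139, -0.697, -0.002]
force: [-0.7, -1.2, -0.6]
opening: 42.5
```

```bash
python3 -c "
from h import *
print(rel(TX()))
from workcell import r
print(r.state()['joint_pos'].round(2))
for n in ('scene','top'):
    d=r.get_image(n); cv2.imwrite(f'pics/{n}1.png',d['img'][:,:,::-1])
"
```

```text
(array([ 0.0006, -0.0002,  0.0013]), array([ 324.9, -196.4,  201.4]), array([-0.7, -1.2, -0.6]), 1.3, 42.5)
[-1.37 -0.05  2.16  0.82  1.04 -0.23]
```

View pics/scene1.png

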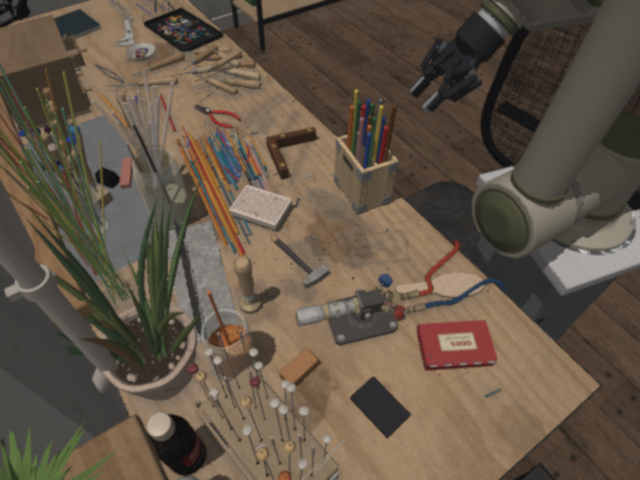

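The hand is behind the crate, with its fingers at (435,85) in the scene view and clear of it. Going down.

Emit:
arm_command(
  rows=[
    [0.01, 0.0, -0.04, 0, 0, 0],
    [0.015, 0, -0.08, 0, 0, 0],
    [0.02, 0, -0.12, 0, 0, 0],
    [0.025, 0, -0.15, 0, 0, 0],
    [0.03, 0, -0.17, 0, 0, 0],
    [0.03, 0, -0.17, 0, 0, 0],
    [0.03, 0, -0.17, 0, 0, 0],
  ],
)

```text
t: 2.1
position: [355.1, -195.1, 31.3]
tool_rot: [-3.14, -0.697, -0.004]
force: [0.4, -0.3, 0.6]
opening: 42.9
```

```bash
python3 -c "
from h import *
print(rel(TX()))
from workcell import r
print(r.state()['joint_pos'].round(2))
for n in ('scene','top'):
    d=r.get_image(n); cv2.imwrite(f'pics/{n}2.png',d['img'][:,:,::-1])
    cv2.imwrite(f'pics/{n}2c.png',cv2.resize(d['img'][:,:,::-1][60:260,280:546] if n=='scene' else d['img'][:,:,::-1][220:370,300:500],None,fx=3,fy=3))
"
```

```text
(array([-0.0004, -0.0002,  0.0008]), array([ 355.1, -195.1,   31.3]), array([ 0.4, -0.3,  0.6]), 2.1, 42.9)
[-1.25  0.53  2.4   1.64  0.66 -1.23]
```

View pics/scene2c.png

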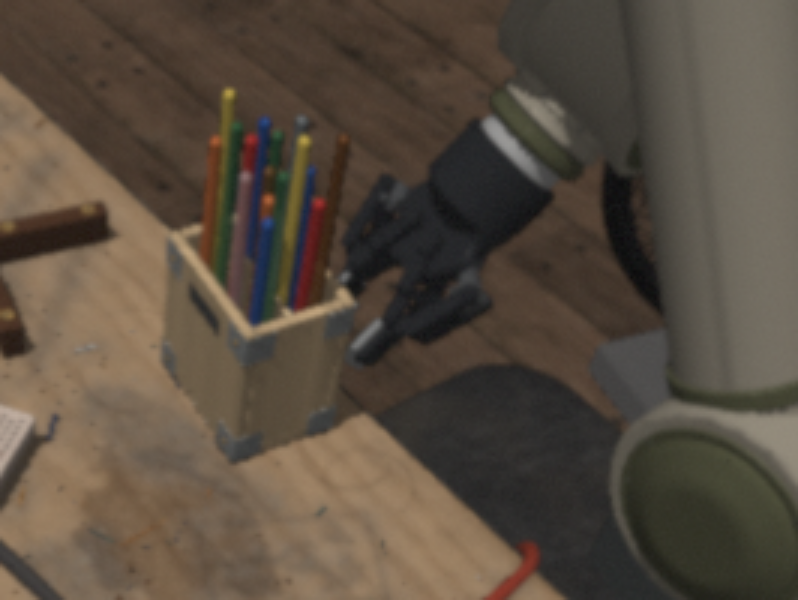

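View pics/top2c.png

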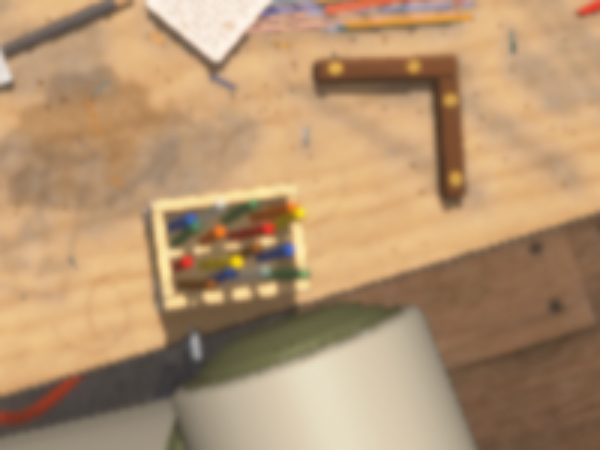

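Emit:
arm_command(
  rows=[
    [0.004, 0, -0.008, 0, 0, 0],
    [0.006, 0, -0.014, 0, 0, 0],
    [0.008, 0, -0.018, 0, 0, 0],
    [0.008, 0, -0.018, 0, 0, 0],
  ],
)

```text
t: 2.6
position: [363.4, -195.5, 14.1]
tool_rot: [3.137, -0.699, 0.001]
force: [-0.3, -1.2, 0.3]
opening: 42.7
```

```bash
python3 -c "
from h import *
print(rel(TX()))
from workcell import r
print(r.state()['joint_pos'].round(2))
"
```

```text
(array([0.001 , 0.0001, 0.0007]), array([ 363.4, -195.5,   14.1]), array([-0.3, -1.2,  0.3]), 2.6, 42.7)
[-1.21  0.6   2.4   1.76  0.66 -1.36]
```

Emit:
arm_command(
  rows=[
    [0.004, 0, -0.002, 0, 0, 0],
    [0.008, 0, -0.002, 0, 0, 0],
    [0.012, 0, -0.002, 0, 0, 0],
    [0.016, 0, -0.002, 0, 0, 0],
    [0.02, 0, -0.002, 0, 0, 0],
    [0.024, 0, -0.002, 0, 0, 0],
    [0.028, 0, -0.002, 0, 0, 0],
    [0.032, 0, -0.002, 0, 0, 0],
    [0.032, 0, -0.002, 0, 0, 0],
  ],
)

```text
t: 3.5
position: [395.3, -194.3, 11.4]
tool_rot: [3.14, -0.697, -0.0]
force: [-0.5, 1.0, 0.8]
opening: 42.6
```

```bash
cat > look.py <<'E'
import sys
from fit import *
from workcell import r
i=sys.argv[1]
s=r.state(); print("t",s["t"],s["position"].round(1),"F",s["force"].round(1),"j",s["joint_pos"].round(2))
for n in ('scene','top'):
    d=r.get_image(n); im=d['img'][:,:,::-1].copy(); pickle.dump(d,open(f"{n}{i}.pkl","wb"))
    C=cloud(d); X,Y,Z=C[...,0],C[...,1],C[...,2]
    # rim points: wood-coloured, at the rim height
    I=d["img"].astype(int); wood=(I[...,0]>I[...,2]+25)&(I.max(2)>110)&(I[...,0]-I[...,1]<60)
    m=(Z>110)&(Z<128)&wood&(X>330)&(X<570)&(Y>-400)&(Y<-110)
    k,l,st,c=cv2.connectedComponentsWithStats(cv2.dilate(m.astype(np.uint8),np.ones((3,3))))
    j=1+np.argmax(st[1:,4]); P=C[m&(l==j)][:,:2].astype(np.float32); print(n,len(P),cv2.minAreaRect(P))
    cv2.imwrite(f'pics/{n}{i}.png',cv2.resize(im[60:260,240:506] if n=='scene' else im[210:360,300:500],None,fx=2.9,fy=2.9))
E
python3 look.py 3
```

```text
t 3.5 [ 395.3 -194.3   11.4] F [-0.5  1.   0.8] j [-1.1   0.6   2.33  1.78  0.62 -1.24]
scene 387 ((441.28826904296875, -195.9677734375), (80.73136138916016, 112.98146057128906), 0.8058173060417175)
top 349 ((440.66796875, -197.69581604003906), (78.66685485839844, 111.7078628540039), 0.11307128518819809)
```

View pics/scene3.png

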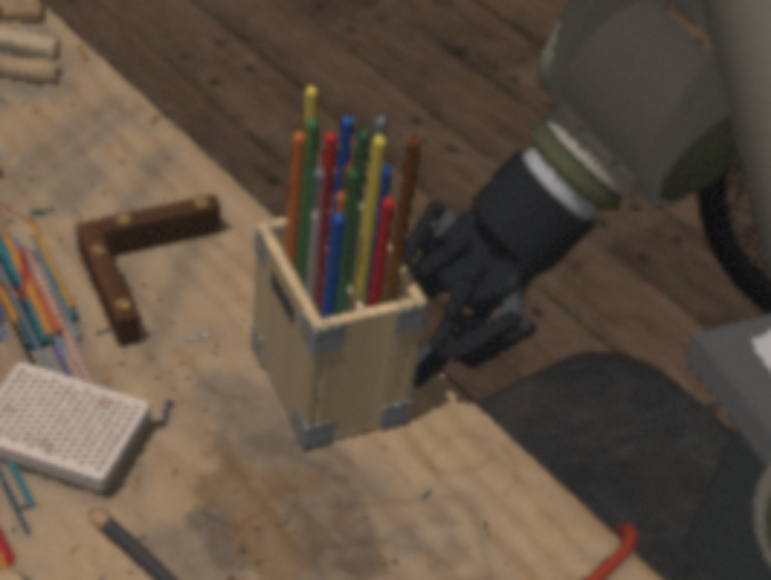

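The crate slid +20 mm, stayed upright and squared to the fingers. Continuing.

Emit:
arm_command(
  rows=[
    [0.005, 0, 0, 0, 0, 0],
    [0.011, 0, 0, 0, 0, 0],
    [0.017, 0, 0, 0, 0, 0],
    [0.023, 0, 0, 0, 0, 0],
    [0.029, 0, 0, 0, 0, 0],
    [0.035, 0, 0, 0, 0, 0],
    [0.041, 0, 0, 0, 0, 0],
    [0.047, 0, 0, 0, 0, 0],
    [0.052, 0, 0, 0, 0, 0],
    [0.057, 0, 0, 0, 0, 0],
    [0.061, 0, 0, 0, 0, 0],
    [0.063, 0, 0, 0, 0, 0],
  ],
)

```text
t: 4.8
position: [457.9, -194.9, 11.3]
tool_rot: [3.14, -0.696, -0.002]
force: [-9.2, -0.7, 4.4]
opening: 42.7
```

```bash
python3 look.py 4; python3 -c "
from h import *
print(rel(TY()))"
```

```text
t 4.8 [ 457.9 -194.9   11.3] F [-9.2 -0.7  4.4] j [-0.93  0.6   2.18  1.75  0.55 -1.  ]
scene 395 ((503.5563659667969, -195.59945678710938), (111.52241516113281, 80.2785873413086), 89.62290954589844)
top 182 ((514.8059692382812, -169.02078247070312), (52.32486343383789, 53.051300048828125), 89.3788833618164)
(array([-0.3427,  0.3441,  0.4101]), array([ 458. , -195. ,   11.3]), array([-3.7,  0.7,  1.2]), 4.9, 42.7)
```

View pics/top4.png

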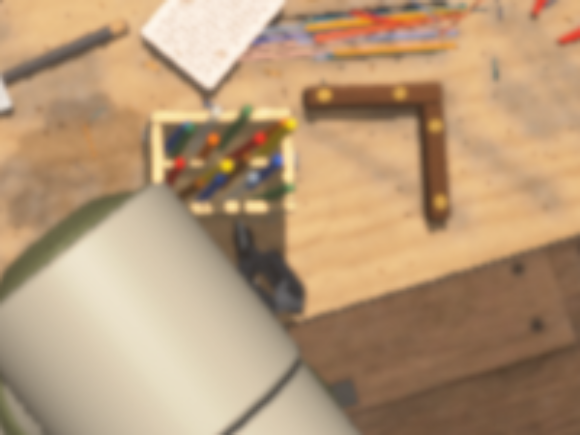

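The crate is at about (503.5, -195.6), square. Next I retract the hand, go round to the left side and turn the tool for the -y push.

Emit:
arm_command(
  rows=[
    [-0.02, 0, 0.002, 0, 0, 0],
    [-0.05, 0, 0.01, 0, 0, 0],
    [-0.07, 0, 0.04, 0, 0, 0],
    [-0.08, 0, 0.08, 0, 0, 0],
    [-0.08, 0, 0.12, 0, 0, 0],
    [-0.08, 0, 0.16, 0, 0, 0],
    [-0.08, 0.03, 0.19, 0, 0, 0],
    [-0.08, 0.07, 0.19, 0, 0, 0],
    [-0.08, 0.11, 0.19, 0, 0, 0],
    [-0.08, 0.15, 0.19, 0, 0, 0],
    [-0.08, 0.17, 0.19, 0, 0, 0],
    [-0.08, 0.17, 0.19, 0, 0, 0],
  ],
)

```text
t: 6.1
position: [377.5, -22.3, 201.4]
tool_rot: [3.14, -0.698, 0.003]
force: [0.8, -1.3, -0.1]
opening: 43.0
```

```bash
python3 -c "
from h import *
from workcell import r
print(r.state()['joint_pos'].round(2))
print(rel(TY()),rel(DOWN),rel(Ro.from_euler('z',np.pi/2)*DOWN))"
```

```text
[-0.69 -0.14  2.23  0.77  0.63  0.34]
(array([-0.3436,  0.3433,  0.4087]), array([377.5, -22.3, 201.4]), array([ 0.8, -1.3, -0.1]), 6.1, 43.0) (array([ 1.000e-04,  2.221e-01, -9.000e-04]), array([377.5, -22.3, 201.4]), array([ 0.8, -1.3, -0.1]), 6.1, 43.0) (array([-0.1736,  0.1738,  0.4769]), array([377.5, -22.3, 201.4]), array([ 0.8, -1.3, -0.1]), 6.1, 43.0)
```

Emit:
arm_command(
  rows=[
    [0.0, 0, 0.02, -0.344, 0.343, 0.409],
    [0.0, 0, 0.02, -0.344, 0.343, 0.409],
    [0.0, 0, 0.02, -0.344, 0.343, 0.409],
    [0.01, 0, 0.02, -0.344, 0.343, 0.409],
    [0.02, 0, 0.02, -0.344, 0.343, 0.409],
    [0.03, 0, 0.02, -0.344, 0.343, 0.409],
    [0.04, 0, 0.02, -0.344, 0.343, 0.409],
    [0.05, 0, 0.02, -0.344, 0.343, 0.409],
    [0.06, 0, 0.02, -0.344, 0.343, 0.409],
    [0.07, 0, 0.02, -0.344, 0.343, 0.409],
    [0.07, 0, 0.02, -0.344, 0.343, 0.409],
    [0.07, 0, 0.02, -0.344, 0.343, 0.409],
  ],
)

```text
t: 7.3
position: [448.8, -26.1, 221.1]
tool_rot: [3.016, 0.578, 1.364]
force: [-0.7, 0.0, -0.1]
opening: 43.0
```

```bash
python3 -c "
from h import *
from workcell import r
print(r.state()['joint_pos'].round(2))
print(rel(TY()))"; python3 look.py 5
```

```text
[-0.    0.28  1.62 -0.62  1.29  0.36]
(array([-0.0347,  0.0359,  0.0419]), array([448.8, -26.1, 221.1]), array([-0.7,  0. , -0.1]), 7.3, 43.0)
t 7.3 [448.8 -26.1 221.1] F [-0.7  0.  -0.1] j [-0.    0.28  1.62 -0.62  1.29  0.36]
scene 384 ((503.8128967285156, -196.61473083496094), (80.58745574951172, 112.61212921142578), 1.2204973697662354)
top 398 ((501.4140625, -197.5462188720703), (110.8130874633789, 80.21649169921875), 89.70744323730469)
```

View pics/scene5.png

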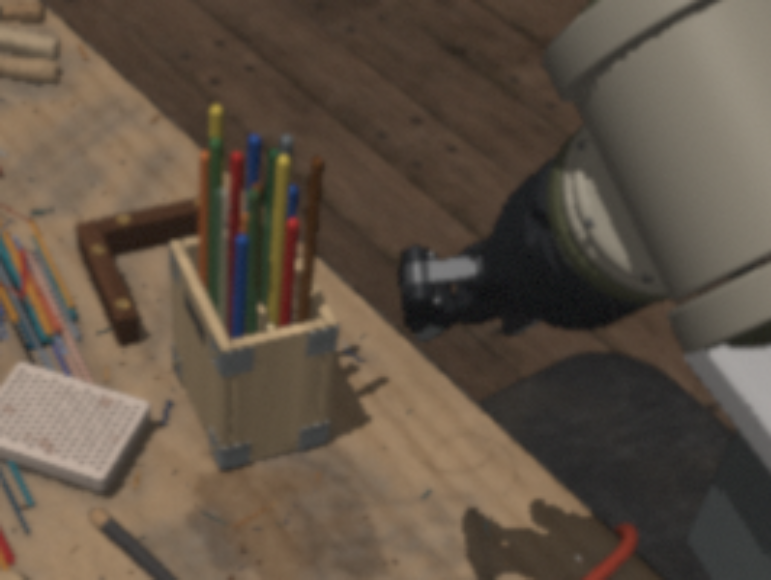

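Emit:
arm_command(
  rows=[
    [0.02, -0.02, 0, -0.035, 0.036, 0.042],
    [0.04, -0.05, 0, -0.035, 0.036, 0.042],
    [0.054, -0.074, -0.02, -0.035, 0.036, 0.042],
    [0.054, -0.074, -0.05, -0.035, 0.036, 0.042],
    [0.054, -0.074, -0.09, -0.035, 0.036, 0.042],
    [0.054, -0.074, -0.12, -0.035, 0.036, 0.042],
    [0.054, -0.074, -0.14, -0.035, 0.036, 0.042],
    [0.054, -0.074, -0.16, -0.035, 0.036, 0.042],
    [0.054, -0.074, -0.16, -0.035, 0.036, 0.042],
  ],
)

```text
t: 8.3
position: [501.0, -100.2, 59.4]
tool_rot: [3.139, 0.693, 1.563]
force: [-0.1, 0.1, 0.3]
opening: 42.8
```

```bash
python3 -c "
from h import *
from workcell import r
print(r.state()['joint_pos'].round(2))
print(rel(TY()))"; python3 look.py 6; python3 -c "
import pickle,cv2
cv2.imwrite('pics/s6full.png',pickle.load(open('scene6.pkl','rb'))['img'][:,:,::-1])"
```

```text
[-0.11  0.6   1.72 -0.89  0.96  0.48]
(array([-0.0015,  0.0005,  0.002 ]), array([ 501. , -100.2,   59.4]), array([-0.1,  0.1,  0.3]), 8.3, 42.8)
t 8.3 [ 501.  -100.2   59.4] F [-0.1  0.1  0.3] j [-0.11  0.6   1.72 -0.89  0.96  0.48]
scene 377 ((503.699951171875, -195.78900146484375), (110.74480438232422, 79.8505630493164), 89.8317642211914)
top 401 ((501.3611145019531, -197.68121337890625), (111.15560150146484, 79.8324203491211), 89.74407958984375)
```

View pics/s6full.png

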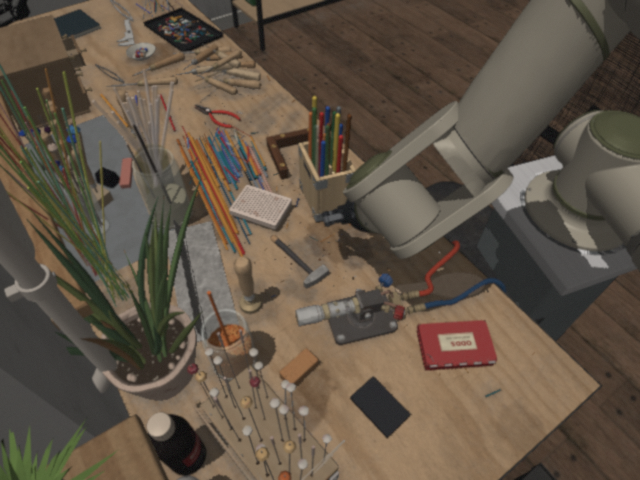

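View pics/top6.png

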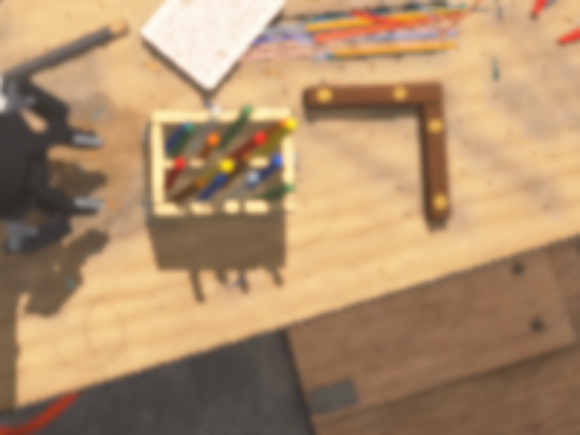

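Emit:
arm_command(
  rows=[
    [0.001, -0.004, -0.02, 0, 0, 0],
    [0.001, -0.008, -0.035, 0, 0, 0],
    [0.001, -0.012, -0.044, 0, 0, 0],
    [0.001, -0.015, -0.048, 0, 0, 0],
    [0.001, -0.022, -0.048, 0, 0, 0],
    [0.001, -0.027, -0.048, 0, 0, 0],
    [0.001, -0.032, -0.048, 0, 0, 0],
    [0.001, -0.037, -0.048, 0, 0, 0],
    [0.001, -0.042, -0.048, 0, 0, 0],
    [0.001, -0.047, -0.048, 0, 0, 0],
    [0.001, -0.052, -0.048, 0, 0, 0],
    [0.001, -0.054, -0.048, 0, 0, 0],
  ],
)

```text
t: 9.6
position: [503.5, -152.9, 13.7]
tool_rot: [3.134, 0.695, 1.565]
force: [-0.1, 8.5, 3.8]
opening: 42.7
```

```bash
python3 look.py 7
```

```text
t 9.6 [ 503.5 -152.9   13.7] F [-0.1  8.5  3.8] j [-0.21  0.69  1.75 -1.01  0.83  0.55]
scene 309 ((532.01953125, -205.19076538085938), (54.84257507324219, 120.27398681640625), 22.274311065673828)
top 394 ((502.10699462890625, -213.3673858642578), (110.05888366699219, 81.24589538574219), 89.82255554199219)
```

View pics/top7.png

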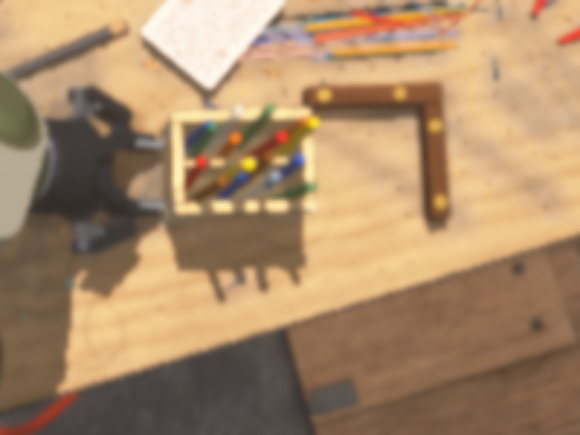

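View pics/scene7.png

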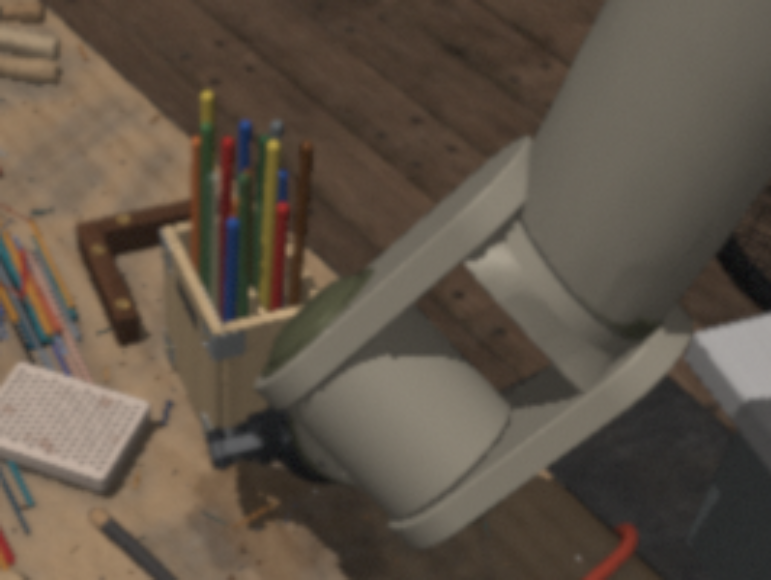

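Crate y is about -213, upright and square. Continuing the -y push.

Emit:
arm_command(
  rows=[
    [0, -0.006, -0.002, 0, 0, 0],
    [0, -0.012, -0.002, 0, 0, 0],
    [0, -0.018, -0.002, 0, 0, 0],
    [0, -0.024, -0.002, 0, 0, 0],
    [0, -0.03, -0.002, 0, 0, 0],
    [0, -0.036, -0.002, 0, 0, 0],
    [0, -0.042, -0.002, 0, 0, 0],
    [0, -0.048, -0.002, 0, 0, 0],
    [0, -0.054, -0.002, 0, 0, 0],
    [0, -0.06, -0.002, 0, 0, 0],
    [0, -0.066, -0.002, 0, 0, 0],
    [0, -0.068, -0.002, 0, 0, 0],
  ],
)

```text
t: 10.9
position: [503.4, -221.0, 11.7]
tool_rot: [3.135, 0.695, 1.566]
force: [-0.2, 8.5, 5.4]
opening: 42.6
```

```bash
python3 look.py 8
```

```text
t 10.9 [ 503.4 -221.    11.7] F [-0.2  8.5  5.4] j [-0.35  0.69  1.74 -1.07  0.76  0.49]
scene 267 ((518.4315795898438, -281.5962219238281), (113.04175567626953, 51.38854217529297), 89.99545288085938)
top 473 ((501.5301513671875, -281.797119140625), (80.84771728515625, 111.36711120605469), 0.047346632927656174)
```

View pics/top8.png

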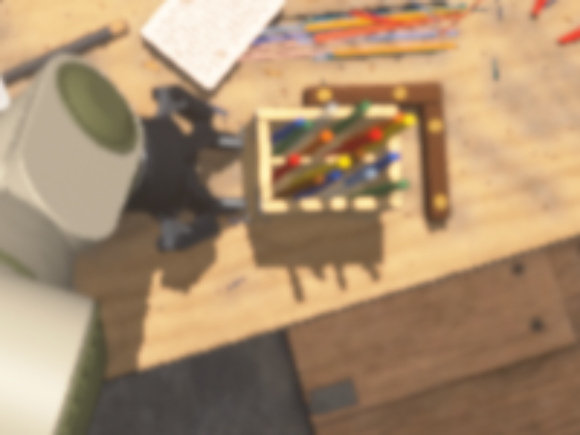

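Emit:
arm_command(
  rows=[
    [0, -0.005, 0, 0, 0, 0],
    [0, -0.01, 0, 0, 0, 0],
    [0, -0.015, 0, 0, 0, 0],
    [0, -0.02, 0, 0, 0, 0],
    [0, -0.025, 0, 0, 0, 0],
    [0, -0.03, 0, 0, 0, 0],
    [0, -0.034, 0, 0, 0, 0],
    [0, -0.037, 0, 0, 0, 0],
    [0, -0.039, 0, 0, 0, 0],
  ],
)

```text
t: 11.9
position: [503.3, -259.7, 11.7]
tool_rot: [3.135, 0.695, 1.566]
force: [-0.3, 9.4, 4.4]
opening: 43.0
```

Emit:
arm_command(
  rows=[
    [0, -0.0015, 0, 0, 0, 0],
    [0, -0.003, 0, 0, 0, 0],
  ],
)

```text
t: 12.1
position: [503.3, -262.5, 11.7]
tool_rot: [3.135, 0.695, 1.566]
force: [0.0, 8.5, 4.9]
opening: 42.4
```

```bash
python3 look.py 9
```

```text
t 12.1 [ 503.3 -262.5   11.7] F [0.  8.5 4.9] j [-0.42  0.7   1.73 -1.09  0.72  0.44]
scene 215 ((525.25146484375, -321.2669677734375), (40.11383056640625, 113.51950073242188), 2.5378453731536865)
top 440 ((502.212158203125, -322.74822998046875), (82.25414276123047, 111.00592803955078), 0.4412336051464081)
```

View pics/top9.png

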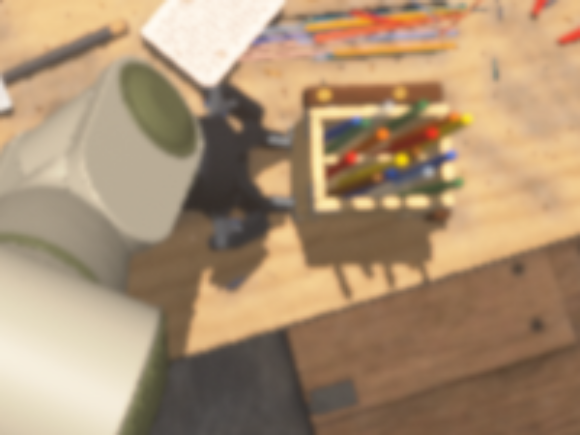

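Emit:
arm_command(
  rows=[
    [0, -0.001, 0, 0, 0, 0],
    [0, -0.002, 0, 0, 0, 0],
  ],
)

```text
t: 12.4
position: [503.3, -264.5, 11.7]
tool_rot: [3.135, 0.695, 1.566]
force: [0.1, 9.6, 4.9]
opening: 42.2
```

Emit:
arm_command(
  rows=[
    [0, -0.001, 0, 0, 0, 0],
    [0, -0.0015, 0, 0, 0, 0],
  ],
)

```text
t: 12.6
position: [503.3, -266.0, 11.6]
tool_rot: [3.135, 0.695, 1.566]
force: [-0.5, 9.4, 5.2]
opening: 42.7
```

Emit:
arm_command(
  rows=[
    [0, -0.001, 0, 0, 0, 0],
    [0, -0.0015, 0, 0, 0, 0],
  ],
)

```text
t: 12.8
position: [503.3, -266.6, 11.6]
tool_rot: [3.135, 0.694, 1.567]
force: [-0.4, 17.7, 8.8]
opening: 42.8
```

Force rises from 9 to 18 N: the crate's right side is against the right rail. Now I back off and go round to the near side.

Emit:
arm_command(
  rows=[
    [0, 0.02, 0.003, 0, 0, 0],
    [0, 0.05, 0.01, 0, 0, 0],
    [0, 0.075, 0.04, 0, 0, 0],
    [-0.01, 0.085, 0.08, 0, 0, 0],
    [-0.03, 0.09, 0.12, 0, 0, 0],
    [-0.06, 0.09, 0.16, 0, 0, 0],
    [-0.09, 0.09, 0.2, 0, 0, 0],
    [-0.12, 0.09, 0.21, 0, 0, 0],
    [-0.14, 0.09, 0.21, 0, 0, 0],
    [-0.14, 0.09, 0.21, 0, 0, 0],
  ],
)

```text
t: 13.8
position: [361.1, -177.9, 221.9]
tool_rot: [3.136, 0.696, 1.564]
force: [0.2, 0.6, -0.2]
opening: 42.8
```

```bash
python3 -c "
from h import *
print(rel(TX(40,0.01)))"; python3 look.py 10
```

```text
(array([ 0.3447, -0.3403, -0.4057]), array([ 361.1, -177.9,  221.9]), array([ 0.2,  0.6, -0.2]), 13.8, 42.8)
t 13.8 [ 361.1 -177.9  221.9] F [ 0.2  0.6 -0.2] j [-0.37  0.13  1.89 -0.79  1.    0.04]
scene 325 ((504.0928955078125, -325.006103515625), (80.01557922363281, 110.02965545654297), 0.5771427154541016)
top 426 ((501.45880126953125, -325.9014587402344), (108.96332550048828, 82.1533203125), 89.88633728027344)
```

View pics/top10.png

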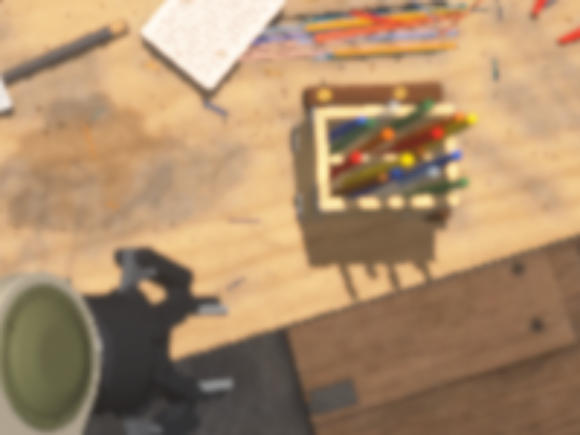

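View pics/scene10.png

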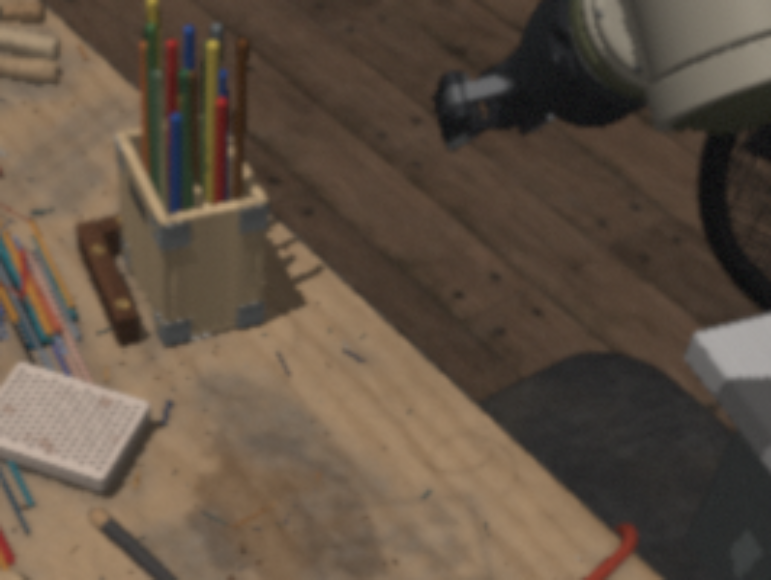

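Emit:
arm_command(
  rows=[
    [0, 0, 0, 0.345, -0.34, -0.406],
    [0, 0, 0, 0.345, -0.34, -0.406],
    [0, 0, 0, 0.345, -0.34, -0.406],
    [0, 0, 0, 0.345, -0.34, -0.406],
    [0, 0, 0, 0.345, -0.34, -0.406],
    [0, 0, 0, 0.345, -0.34, -0.406],
    [0, -0.02, 0, 0.345, -0.34, -0.406],
    [0, -0.04, 0, 0.345, -0.34, -0.406],
    [0, -0.06, 0, 0.345, -0.34, -0.406],
    [0.01, -0.09, 0, 0.345, -0.34, -0.406],
    [0.02, -0.12, 0, 0.345, -0.34, -0.406],
    [0.03, -0.147, 0, 0.345, -0.34, -0.406],
  ],
)

```text
t: 15.1
position: [393.7, -328.0, 221.1]
tool_rot: [3.032, -0.592, 0.192]
force: [0.1, -0.2, -0.2]
opening: 42.7
```

```bash
python3 -c "
from h import *
from workcell import r
print(r.state()['joint_pos'].round(2))
print(rel(TX(40,0.01)))"
```

```text
[-1.21  0.2   1.75  0.65  1.06 -0.09]
(array([ 0.0312, -0.0307, -0.0367]), array([ 393.7, -328. ,  221.1]), array([ 0.1, -0.2, -0.2]), 15.1, 42.7)
```

Emit:
arm_command(
  rows=[
    [0, 0, 0, 0.031, -0.031, -0.037],
    [0.01, 0.0, -0.03, 0.031, -0.031, -0.037],
    [0.02, 0.0, -0.07, 0.031, -0.031, -0.037],
    [0.03, 0.0, -0.11, 0.031, -0.031, -0.037],
    [0.035, 0.0, -0.15, 0.031, -0.031, -0.037],
    [0.035, 0.0, -0.18, 0.031, -0.031, -0.037],
    [0.035, 0.0, -0.195, 0.031, -0.031, -0.037],
    [0.035, 0.0, -0.205, 0.031, -0.031, -0.037],
    [0.035, 0.0, -0.208, 0.031, -0.031, -0.037],
    [0.035, 0.0, -0.208, 0.031, -0.031, -0.037],
  ],
)

```text
t: 16.1
position: [428.4, -325.4, 12.6]
tool_rot: [3.138, -0.695, 0.016]
force: [-1.0, 0.3, 0.5]
opening: 42.6
```

```bash
python3 look.py 11
```

```text
t 16.1 [ 428.4 -325.4   12.6] F [-1.   0.3  0.5] j [-1.18  0.63  1.99  1.28  0.67 -0.72]
scene 317 ((504.30926513671875, -324.1767578125), (80.06796264648438, 111.53741455078125), 0.9316096305847168)
top 422 ((502.1524353027344, -325.98876953125), (82.3115234375, 109.22859191894531), 0.6474598050117493)
```

View pics/top11.png

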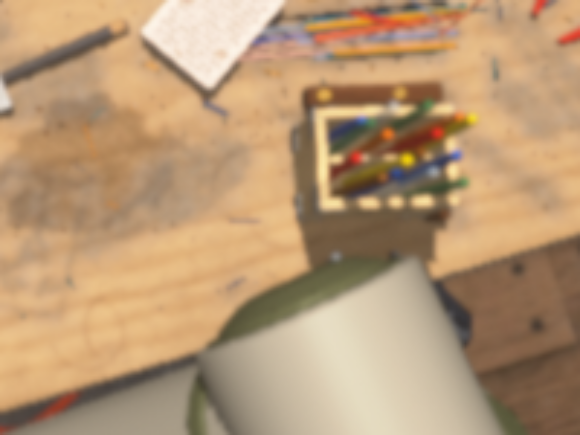

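View pics/scene11.png

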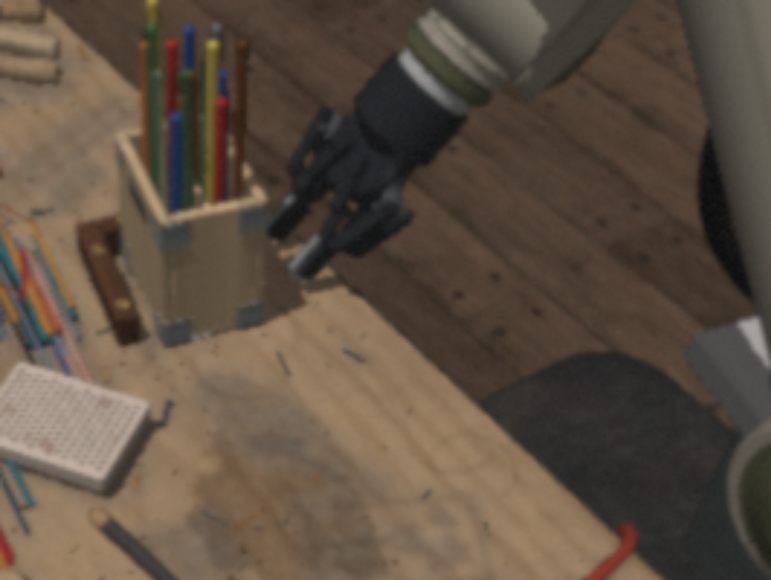

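Emit:
arm_command(
  rows=[
    [0.008, 0, -0.001, 0, 0, 0],
    [0.016, 0, -0.001, 0, 0, 0],
    [0.022, 0, -0.001, 0, 0, 0],
    [0.026, 0, -0.001, 0, 0, 0],
    [0.029, 0, -0.001, 0, 0, 0],
    [0.032, 0, -0.001, 0, 0, 0],
    [0.035, 0, -0.001, 0, 0, 0],
    [0.037, 0, -0.001, 0, 0, 0],
  ],
)

```text
t: 17.0
position: [464.7, -325.0, 12.2]
tool_rot: [3.137, -0.695, 0.016]
force: [-7.2, 0.2, 4.0]
opening: 42.8
```

Emit:
arm_command(
  rows=[
    [0.001, 0, 0, 0, 0, 0],
    [0.002, 0, 0, 0, 0, 0],
  ],
)

```text
t: 17.2
position: [466.6, -325.0, 12.2]
tool_rot: [3.137, -0.695, 0.016]
force: [-8.1, 0.9, 4.3]
opening: 42.9
```

Emit:
arm_command(
  rows=[
    [0.001, 0, 0, 0, 0, 0],
    [0.0015, 0, 0, 0, 0, 0],
  ],
)

```text
t: 17.4
position: [468.1, -325.0, 12.2]
tool_rot: [3.137, -0.695, 0.016]
force: [-8.8, 0.4, 4.0]
opening: 43.0
```

Emit:
arm_command(
  rows=[
    [0.001, 0, 0, 0, 0, 0],
    [0.0015, 0, 0, 0, 0, 0],
  ],
)

```text
t: 17.6
position: [469.5, -325.0, 12.2]
tool_rot: [3.137, -0.695, 0.016]
force: [-8.8, -0.1, 3.9]
opening: 42.9
```

Emit:
arm_command(
  rows=[
    [0.001, 0, 0, 0, 0, 0],
    [0.0015, 0, 0, 0, 0, 0],
  ],
)

```text
t: 17.8
position: [471.0, -325.0, 12.2]
tool_rot: [3.137, -0.695, 0.016]
force: [-8.9, 0.1, 4.0]
opening: 42.8
```

Emit:
arm_command(
  rows=[
    [0.001, 0, 0, 0, 0, 0],
    [0.0015, 0, 0, 0, 0, 0],
  ],
)

```text
t: 18.0
position: [472.5, -325.0, 12.2]
tool_rot: [3.137, -0.695, 0.016]
force: [-8.2, -0.3, 4.3]
opening: 42.8
```

```bash
python3 look.py 12
```

```text
t 18.0 [ 472.5 -325.    12.2] F [-8.2 -0.3  4.3] j [-1.08  0.65  1.91  1.26  0.64 -0.6 ]
scene 328 ((517.8128662109375, -323.6912841796875), (109.45931243896484, 81.5586166381836), 89.53206634521484)
top 480 ((516.2109985351562, -326.93182373046875), (82.16914367675781, 111.58370971679688), 1.1846705675125122)
```

View pics/scene12.png

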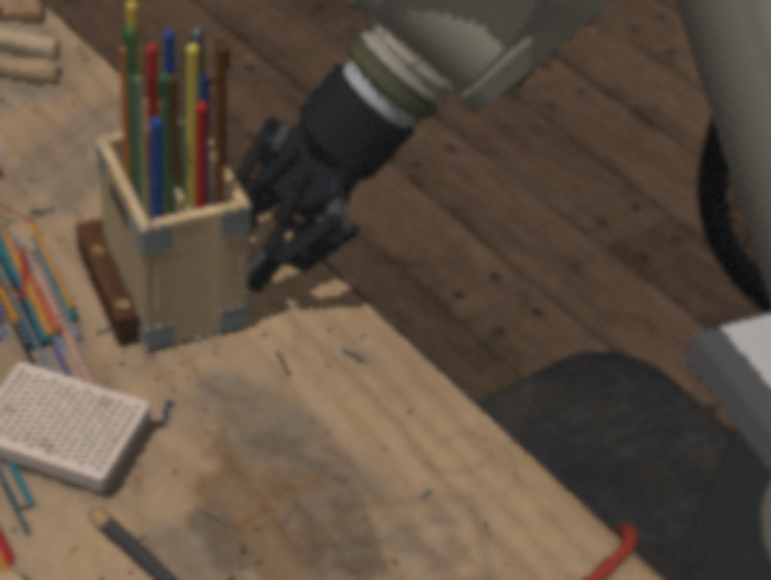

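Emit:
arm_command(
  rows=[
    [0.001, 0, 0, 0, 0, 0],
    [0.0015, 0, 0, 0, 0, 0],
  ],
)

```text
t: 18.3
position: [472.9, -324.9, 12.1]
tool_rot: [3.137, -0.693, 0.015]
force: [-25.4, 0.5, 12.6]
opening: 43.0
```

Emit:
arm_command(
  rows=[
    [0.001, 0, 0, 0, 0, 0],
    [0.0015, 0, 0, 0, 0, 0],
  ],
)

```text
t: 18.5
position: [473.3, -324.7, 12.0]
tool_rot: [3.137, -0.691, 0.014]
force: [-40.0, 2.3, 20.4]
opening: 42.5
```

Force climbs steeply from 9 to 40 N: the back is seated on the far rail. Backing off to check.

Emit:
arm_command(
  rows=[
    [-0.01, 0, 0.0, 0, 0, 0],
    [-0.04, 0, 0.005, 0, 0, 0],
    [-0.07, 0, 0.03, 0, 0, 0],
    [-0.085, 0, 0.07, 0, 0, 0],
    [-0.09, 0, 0.11, 0, 0, 0],
    [-0.1, 0, 0.15, 0, 0, 0],
    [-0.11, 0.03, 0.19, 0, 0, 0],
    [-0.12, 0.07, 0.21, 0, 0, 0],
    [-0.12, 0.11, 0.21, 0, 0, 0],
    [-0.12, 0.14, 0.21, 0, 0, 0],
    [-0.12, 0.14, 0.21, 0, 0, 0],
  ],
)

```text
t: 19.6
position: [355.7, -181.5, 222.2]
tool_rot: [3.138, -0.696, 0.019]
force: [-0.4, -0.6, -0.7]
opening: 42.9
```

```bash
python3 look.py 13; python3 - <<'E'
import pickle,cv2,numpy as np
from fit import *
T=pickle.load(open('top13.pkl','rb'));S=pickle.load(open('scene13.pkl','rb'))
a=cv2.resize(T['img'][220:300,390:480,::-1],None,fx=5,fy=5,interpolation=cv2.INTER_CUBIC)
b=cv2.resize(S['img'][80:190,255:345,::-1],None,fx=5,fy=5,interpolation=cv2.INTER_CUBIC)
h=max(a.shape[0],b.shape[0]); o=np.zeros((h,a.shape[1]+b.shape[1],3),np.uint8); o[:a.shape[0],:a.shape[1]]=a;o[:b.shape[0],a.shape[1]:]=b
cv2.imwrite('pics/chk13.png',cv2.resize(o,None,fx=.88,fy=.88))
E
```

```text
t 19.6 [ 355.7 -181.5  222.2] F [-0.4 -0.6 -0.7] j [-1.23 -0.06  2.09  0.79  1.02 -0.07]
scene 340 ((518.4578857421875, -323.7332763671875), (80.18606567382812, 110.28739929199219), 0.5461871027946472)
top 478 ((516.326416015625, -326.1485290527344), (81.20545959472656, 110.6182632446289), 0.2483719438314438)
```

View pics/chk13.png

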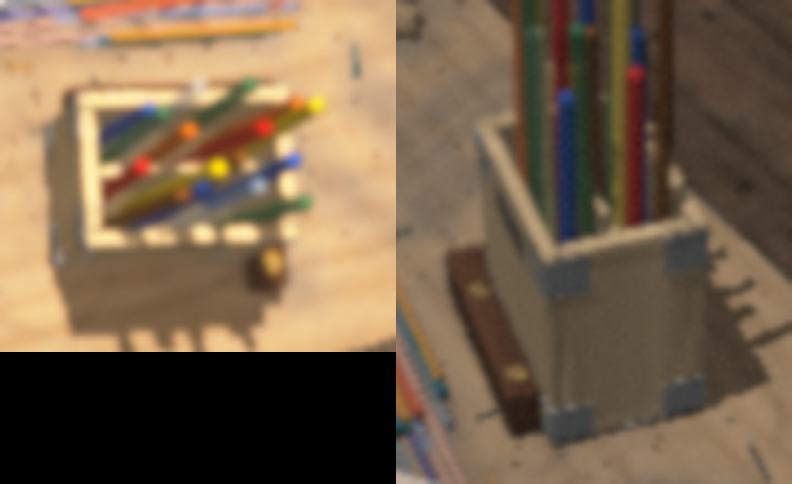

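```bash
python3 - <<'E'
import pickle,cv2,numpy as np
a=pickle.load(open('scene0.pkl','rb'))['img'];b=pickle.load(open('scene13.pkl','rb'))['img']
d=cv2.absdiff(a,b); cv2.imwrite('pics/diff13.png',np.vstack([b[100:460,:,::-1]//1, cv2.convertScaleAbs(d[100:460],alpha=3)])[:, :][::1] if 0 else cv2.resize(np.hstack([b[:,:,::-1],cv2.convertScaleAbs(d,alpha=3)]),(800,300)))
for n,(x0,y0,x1,y1) in dict(stamp=(230,250,265,315),hammer=(270,232,332,290),cork=(278,345,322,388),block=(348,372,412,440),tin=(415,315,498,370),paddle=(425,268,490,300)).items():
    g=lambda i:cv2.cvtColor(i[y0:y1,x0:x1],cv2.COLOR_RGB2GRAY).astype(np.float64)
    print(n,[round(v,2) for v in cv2.phaseCorrelate(g(a),g(b))[0]], d[y0:y1,x0:x1].mean().round(1))
E
```

```text
stamp [-0.01, 0.02] 3.4
hammer [0.02, 0.02] 3.4
cork [0.49, 0.49] 3.5
block [0.05, 0.0] 3.1
tin [-0.02, 0.0] 3.3
paddle [0.03, 0.04] 3.8
```

View pics/diff13.png

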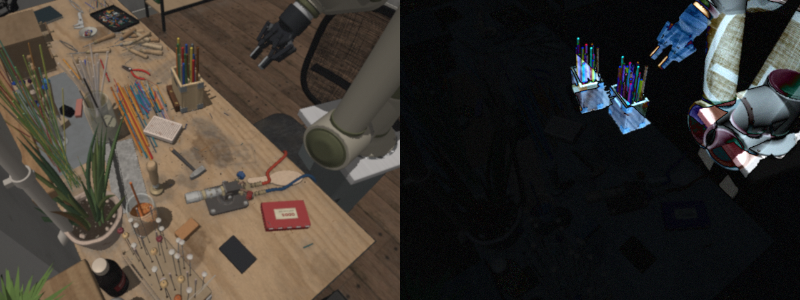

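The difference picture shows only the crate and the arm changed (bright at (585,80), (630,105) and the arm at right). The other things haven't moved and the hand is clear, so I'm handing in.

```bash
python3 -c "
from workcell import r
print(r.sign_off())"
```

```text
the job is handed in; nothing more can be done
None
```

I pushed the crate into the fence corner, and my checks put it against both rails, upright and square. The job was handed in at about 20 s; sign-off gives no verdict.

**What I did:** I used half-open fingers tilted 40°, touching about 20 mm above the bench. I pushed the crate +x first, then -y until it met the right rail, where the force rose from 9 to 18 N. Last, I pushed it +x against the far rail, where the force rose from 9 to 40 N. The hand then backed away, well clear of the crate.

**Last checks:**
- **Crate position:** the two cameras put its centre at about (517, -325) mm, turned about 0.005–0.01 rad. The image fit of the fence gave home as (515.5, -326) mm.
- **Fence angle:** this came out between -0.006 and 0.024 rad depending on the camera.
- **Other things:** the before-and-after scene pictures show no movement of the tin, paddle, stamp, hammer, block or cork.

**What disagreed:**
- The two cameras differ by about 2 mm on the crate's position.
- The crate stopped at the far rail about 2 mm beyond where the fence fit predicted.
- One image-shift check gave 0.5 pixel for the cork, but the difference picture shows nothing moved there.

All of these are within the judged limits.

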